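# Lock the handled lid on the herb canister

## Robot

A 6-joint arm with a two-finger parallel gripper is mounted at the origin on the work surface. World frame = base frame: x ahead of the robot, y to its left, z up, the work surface at z = 0. Lengths are in mm, angles in degrees, forces in N, time in s.
With the tool pointing down it reaches from about 350 to 850 mm from the base axis. Payload 8.1 kg.
Tool frame: the origin (TCP) lies on the centre line of the jaws, within the pads' length; the fingertips stand 19 mm ahead of it and the grasp point (between the pads) is the TCP; z points along the fingers, y is the direction in which the jaws open and shut (so a half turn about z gives the same grasp; the last joint's range is limited). The gripper opens to 85 mm and grips with 20 to 120 N. Pads are 22 mm wide; open, the fingers measure 114 mm over their backs; the gripper's body (76 mm by 85 mm) begins 54 mm behind the grasp point. The pads swing forward as they close: fully open they stand 13 mm farther back than shut.
Start: joints at [69.42, 7.471, 85.268, -0, 87.261, -4.893], TCP at [162.213, 577.661, 250.292] pointing down, gripper open.
Joint ranges: [-169.43, 169.43], [-51.17, 129.36], [1.28, 143.12], [-76.62, 256.62], [0, 156.53], [-152.29, 152.29]. Speed limits (degrees/s): [136.94, 136.94, 159.86, 180, 180, 180].

## Interface

Orientations are given as [roll, pitch, yaw] about the fixed x, y, z axes, in that order (R = Rz(yaw) Ry(pitch) Rx(roll)).
In Python, from bench import r, viewer gives the robot as it stands.
- The arm moves only by the tool carry_out, never from a script. Its argument "commands" is a list that holds one entry, the list of rows, each a list of 7 numbers: the finger opening in mm, from 0 to 85.4, then the shift along the tool's x, y, z in mm, then the turn, a rotation vector about the tool's x, y, z in degrees. A call has 1 to 5 rows; each row is the pose to reach, as a shift and turn from the pose commanded when the call began, along the tool's axes at that moment; what a row does not reach only later rows make up. A row lasts 1/8 s, in which the tool goes at most 62.5 mm and 10.7 degrees, less where a joint would pass 70% of its speed; a pose out of reach is approached as far as the arm can. A call with a gripper value outside its range is refused whole. The fingers move at their own pace and stop on an object; "grip_force" is the grip in N (left out, the last holds). Time passes only in rows, so rows that repeat a pose let the fingers close. It gives the time, the measured TCP pose, the force and the opening at its end, in the units of the state.
- r.sense(): the state, without advancing time (a new reading comes with each control period).
- viewer.snapshot(name): name is "scene" or "top" or "wrist"; returns the picture (384x512x3 uint8, red, green, blue); there is no depth.
- viewer.calibration(name): a dict with "camera_matrix" (3x3 intrinsics, pixels), "rvec" (rotation vector, rad) and "tvec" (3), from world to camera coordinates, as OpenCV has them. Camera axes: x right, y down, z forward; pixel columns grow to the right and rows downward; lengths in mm; the calibration is good to about 2 mm. A picture is of the moment at which its call begins: read the wrist's pose just before it. calibration takes no time and is no camera call; for the wrist camera it gives the pose at the moment of the call.
- r.hand_in(): hands the job in, once; it reports no verdict.
The state is a dict: "time": time; "joint_pos": joint angles; "qd": joint speeds; "joint_efforts": joint torques, N m; "tool_pos": TCP position; "tcp_rot": TCP orientation; "ft_force": force on the tool from outside, world axes, zero at the start; "wrist_torque": the same for the moment, N m; "finger_gap": finger opening in mm.
Only numpy, scipy, OpenCV 4.12 (cv2) and the standard library are available. Lean on these libraries where they do the work, as an engineer would, in place of code of your own. Each camera call takes 0.05 s, during which the arm holds its last target. There are 200 camera calls.

## Task

The herb canister in the drawer has lost its lid. Pick the lid up by its grip bar, lower it gently into the canister's mouth so that its two pins drop through the two slots, then turn it clockwise until the pins come up snug under the ramps, not slack and not forced, and let go. Leave the jars, the cup and the herb stripper where they are.

Things in the scene. Friction and masses are not known exactly. Their poses are not given: they have to be found in the camera images.
- lid: The lid: a round steel plug with an upright black grip bar on top, 61 mm high in all, 0.18 to 0.29 kg. Origin: centre of its underside, z up. Plug: diameter 50 mm, z 0 to 24 mm, lower edge bevelled 3 mm. Two bayonet pins stick out of it along its +x and -x. Half a turn makes no difference. It starts upright on the pegboard, whose top is 8 mm above the table.
- bar (a point): Middle of the lid's grip bar, on the lid's axis, 47 mm above the lid's underside; axes as the lid. The bar is 56 mm long along x (the same line as the pins), 12 mm thick along y, and spans 24 to 61 mm above the underside; pinch it across its thickness.
- pin (a point): Tip of the lid's +x bayonet pin: 36 mm from the lid's axis, pin axis 6 mm above the lid's underside, pin diameter 8 mm; the other pin lies opposite.
- canister: The canister: a steel tube of 86 mm outer diameter on a 112 mm square beech block, plugged firmly into the pegboard (it does not move). Origin: centre of the block's underside, on the pegboard, z up. Four beech pegs reaching 50 mm above the origin stand on the block's corners. The lid locks by turning clockwise seen from above.
- mouth (a point): Centre of the canister's mouth, on its axis, level with the collar's flat top, 82 mm above the pegboard; axes as the canister. The round mouth is 55 mm wide (plug 50 mm). In it a black rubber plate, 40 mm wide, rides on a spring (8 N per mm) on the contents; the lid's underside rests on it. Its top lies 15 to 20 mm below the collar's top, different at every start.
- slot (a point): Middle of the canister's +x slot at the collar's top, 34 mm from the axis; the other lies opposite, along -x. Slots are 14 to 19 mm wide and reach 40 mm from the axis. Let in along them and resting on the plate, the lid turns freely for 20 to 60 degrees (as the plate lies) until the ramps meet its pins.
- ramp (a point): Middle of one of the two ramps, the undersides of the collar's lip, running clockwise from each slot. The lip is 4 mm thick beside the slot, then its underside falls 0.14 mm per degree (slope 0.25) for 80 degrees to a stop. Once they meet the pins, each further 10 degrees sinks the lid 1.4 mm, the hand having to follow it down, and adds about 11 N.
- seal (a point): A fixed point on the canister's axis, 17.5 mm below the collar's top: the plate's mean height, not its real one. Snug is a load of about 11 N of the ramps on the pins (6 to 18 N is right): the lid sunk about 1.5 mm below where it rested free on the plate. A hand pressing lightly feels the ramps as its press vanishing and turning to a pull down. Over 35 N spoils the seal. Friction holds the lid when let go.
- cup: Small white porcelain measuring cup, 54 mm wide, 38 mm high, a bystander. Origin: centre of its underside, on the pegboard.
- stripper: Flat stainless herb stripper, 144 x 34 x 5 mm, lying on the pegboard, a bystander. Origin: under the middle of its 110 mm blade, long axis x.
- jar0: Squat glass jar with black screw lid, 56 mm wide, 55 mm high, between four beech pegs 38 mm high, a bystander. Origin: centre of its underside, on the pegboard, whose top is 8 mm above the table.
- jar1: Squat glass jar with black screw lid, 56 mm wide, 55 mm high, between four beech pegs 38 mm high, a bystander. Origin: centre of its underside, on the pegboard, whose top is 8 mm above the table.
- jar2: Squat glass jar with black screw lid, 56 mm wide, 55 mm high, between four beech pegs 38 mm high, a bystander. Origin: centre of its underside, on the pegboard, whose top is 8 mm above the table.
- jar3: Squat glass jar with black screw lid, 56 mm wide, 55 mm high, between four beech pegs 38 mm high, a bystander. Origin: centre of its underside, on the pegboard, whose top is 8 mm above the table.
- jar4: Squat glass jar with black screw lid, 56 mm wide, 55 mm high, between four beech pegs 38 mm high, a bystander. Origin: centre of its underside, on the pegboard, whose top is 8 mm above the table.
There are look-alikes about, which are no part of the job. What is shaped like the lid but blue or green is not meant.

How it is judged:
By the outcome, as a careful person would: the job done as asked, in the order asked, and still so for the second after the job is handed in, with the robot touching nothing.
It also fails if it takes over 53 s, if anything falls off the work surface, if the arm or the gripper's body presses on something with over 40 N, if the wrist force passes 120 N, or if a joint passes its speed limit or range.

## Working session

There is one attempt and no reset: what is moved stays moved. The work goes in short steps, Python scripts to look and compute and a tool call to move; the robot and the scene stay as the last step left them, time stands still between calls to the robot, and variables do not carry over. Pictures are saved under pics/ and viewed, about 8 in all and at most 12, crops included, and the job is handed in when it is done.

Besides the shell and the picture viewer there is one more tool, called after ">>>" by a JSON object that holds its "method" and its "body". carry_out: Moves the arm, as the interface text tells. Its arguments: {"type":"object","properties":{"commands":{"type":"array","items":{"type":"array","items":{"type":"array","items":{"type":"number"}}}},"grip_force":{"type":"number"}},"required":["commands"]}

```bash
mkdir -p pics; ls; python3 - <<'E'
from bench import r, viewer
import cv2
for n in ("scene","top"):
    cv2.imwrite(f"pics/{n}0.png",cv2.resize(viewer.snapshot(n)[:,:,::-1],None,fx=1.5,fy=1.5))
    c=viewer.calibration(n); print(n,c)
s=r.sense(); print(s)
E
```

```text
pics
scene {'camera_matrix': array([[415.24407223,   0.        , 251.89667554],
       [  0.        , 415.24407223, 193.19520244],
       [  0.        ,   0.        ,   1.        ]]), 'rvec': array([ 0.81436579,  2.53887108, -1.09797528]), 'tvec': array([ 450.95277374,  -94.26202175, 1194.32024153])}
top {'camera_matrix': array([[401.94700721,   0.        , 260.88353667],
       [  0.        , 401.94700721, 193.17276589],
       [  0.        ,   0.        ,   1.        ]]), 'rvec': array([ 2.1855428 , -2.00638186,  0.22428702]), 'tvec': array([-103.47888253,  477.75039425, 1156.93570053])}
{'time': 0.1, 'joint_pos': array([ 6.94202905e+01,  7.50835384e+00,  8.53237985e+01, -3.94839697e-04,
        8.72614399e+01, -4.89452874e+00]), 'qd': array([-0.01776017, -0.13749136, -0.17917617, -0.04236009, -0.00964925,
       -0.02931159]), 'joint_efforts': array([ 8.62619363e-04, -5.70960224e+01, -5.01932895e+01, -2.60139786e-04,
        8.41456815e-03, -5.43428223e-05]), 'tool_pos': array([162.04281028, 577.22238737, 249.36733544]), 'tcp_rot': array([-1.79906715e+02, -7.59253551e-03,  1.64314832e+02]), 'ft_force': array([ 0.40367275, -0.56960908,  0.22962894]), 'wrist_torque': array([ 0.01925958, -0.01155322, -0.02116293]), 'finger_gap': 85.3804402571631}
```

View pics/scene0.png

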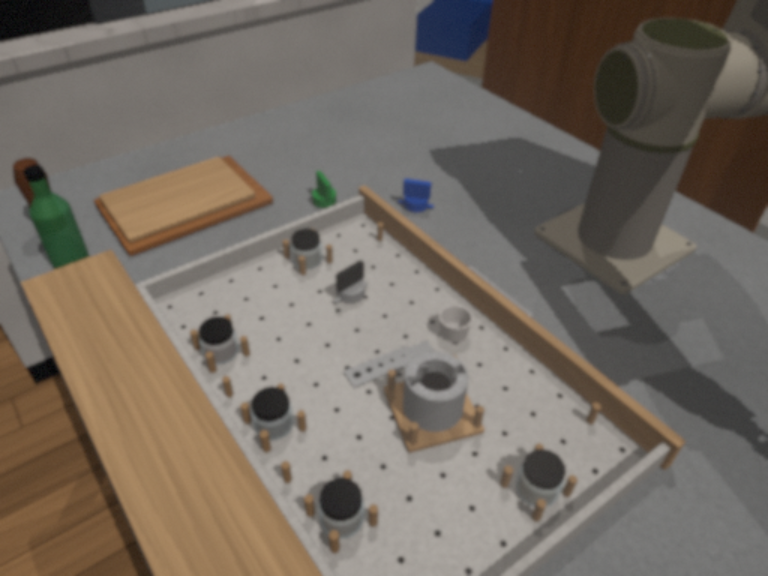

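View pics/top0.png

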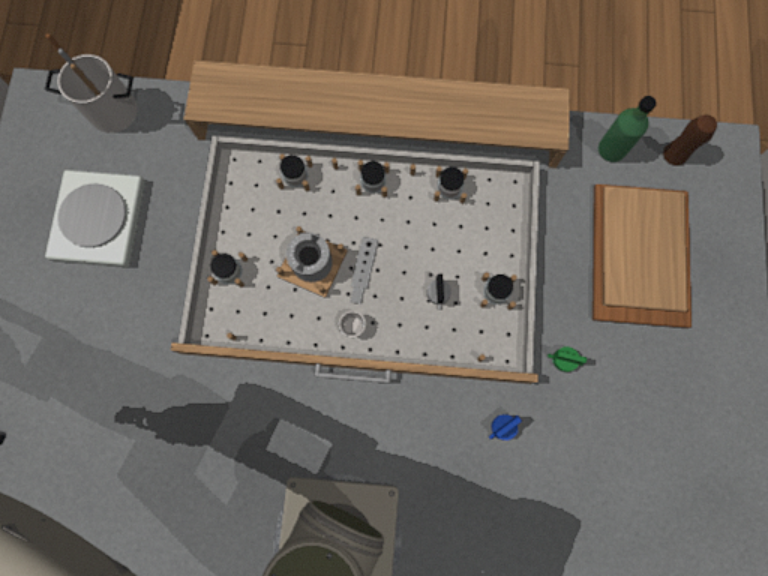

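The scene view shows the lid (black bar) at about (350,277) and the canister mouth at (437,378). In the top view the lid is at (440,290), with its bar nearly vertical, and the mouth is at (309,256). The blue and green look-alikes lie outside the drawer.

```bash
cat > h.py <<'E'
import numpy as np, cv2
from scipy.spatial.transform import Rotation as R
from bench import r, viewer
def ray(n,uv,c=None):
    c=c or viewer.calibration(n); M=cv2.Rodrigues(np.array(c["rvec"]))[0]
    p=cv2.undistortPoints(np.array([[uv]],float),c["camera_matrix"],None)[0,0]
    return -M.T@c["tvec"], M.T@np.array([*p,1])
def on(n,uv,z,c=None):
    o,d=ray(n,uv,c); return o+d*(z-o[2])/d[2]
def proj(n,P,c=None):
    c=c or viewer.calibration(n)
    return cv2.projectPoints(np.array(P,float).reshape(-1,1,3),c["rvec"],c["tvec"],c["camera_matrix"],None)[0][:,0]
def pose():
    s=r.sense(); return s["tool_pos"],R.from_euler("xyz",s["tcp_rot"],degrees=True)
def shift(P):  # tool-axis shift to world point
    t,q=pose(); return q.inv().apply(np.array(P)-t)
E
python3 - <<'E'
from h import *
k=1/1.5
for nm,n,p,z in [("lidbar top a","top",(440,275),69),("b","top",(440,305),69),("mouth","top",(309,256),90),("mouth sc","scene",(437,378),90),("lid sc","scene",(350,277),55),
 ("jarR","top",(500,288),63),("cup","top",(352,323),46),("strip a","top",(370,240),13),("strip b","top",(357,300),13),("jarL","top",(224,267),63),("front","top",(350,365),0)]:
    print(nm,on(n,(p[0]*k,p[1]*k),z).round(1))
E
```

```text
lidbar top a [ 519.7 -156.7   69. ]
b [ 458.8 -160.9   69. ]
mouth [530.8 104.5  90. ]
mouth sc [544.2 114.8  90. ]
lid sc [ 504.8 -151.2   55. ]
jarR [ 504.8 -278.    63. ]
cup [412.1  10.2  46. ]
strip a [597.9  -7.2  13. ]
strip b [466.4   7.4  13. ]
jarL [500.9 276.7  63. ]
front [332.9   9.4   0. ]
```

```bash
python3 - <<'E'
from h import *
c=viewer.calibration("wrist"); t,q=pose()
M=cv2.Rodrigues(c["rvec"])[0]; o=-M.T@c["tvec"]
print("cam in tool",q.inv().apply(o-t).round(1),"view dir in tool",q.inv().apply(M.T@[0,0,1]).round(3), c["camera_matrix"][0])
print(shift([535,108,290]).round(1))
E
```

```text
cam in tool [  73.5   -1.  -122.7] view dir in tool [-0.292 -0.001  0.956] [285.51462802   0.         249.94013   ]
[-485.9 -351.   -40.1]
```

>>> {"method": "carry_out", "body": {"commands": [[[85,-50,-36,-40,0,0,0],[85,-100,-72,-40,0,0,0],[85,-150,-108,-40,0,0,0],[85,-200,-144,-40,0,0,0],[85,-240,-175,-40,0,0,0]]]}}

```text
time: 0.72
tool_pos: [346.8, 342.4, 290.0]
tcp_rot: [-180.0, 0.0, 164.3]
ft_force: [0.7, 0.4, -0.8]
finger_gap: 85.1
```

>>> {"method": "carry_out", "body": {"commands": [[[85,-50,-36,0,0,0,0],[85,-100,-72,0,0,0,0],[85,-150,-108,0,0,0,0],[85,-200,-144,0,0,0,0],[85,-246,-176,0,0,0,0]]]}}

```text
time: 1.35
tool_pos: [536.1, 106.3, 289.9]
tcp_rot: [-180.0, -0.0, 164.3]
ft_force: [0.1, 1.4, 1.0]
finger_gap: 84.8
```

>>> {"method": "carry_out", "body": {"commands": [[[85,0,0,0,0,0,0],[85,0,0,0,0,0,0]]]}}

```text
time: 1.6
tool_pos: [534.8, 108.4, 289.7]
tcp_rot: [-180.0, -0.1, 164.3]
ft_force: [0.5, -0.3, 0.1]
finger_gap: 85.0
```

```bash
python3 - <<'E'
from h import *
import pickle
c=viewer.calibration("wrist"); s=r.sense(); im=viewer.snapshot("wrist")
pickle.dump((c,s),open("w1.pkl","wb")); cv2.imwrite("pics/w1raw.png",im[:,:,::-1])
cv2.imwrite("pics/w1.png",cv2.resize(im[:,:,::-1],None,fx=1.5,fy=1.5))
print(s["time"],s["tool_pos"],s["tcp_rot"],s["joint_pos"])
print(proj("wrist",[[538,110,90],[490,-158,69]],c), shift([538,110,300]))
E
```

```text
1.6 [534.81711636 108.38175537 289.70340087] [-1.79997277e+02 -8.31275184e-02  1.64265625e+02] [ 6.05415420e+00 -1.65967359e+00  9.06193344e+01  2.83323678e-02
  9.11185387e+01 -6.82109395e+01]
[[253.09850032 173.5150346 ]
 [ 37.20392475 190.19859541]] [ -2.97065856   1.90534622 -10.06665478]
```

View pics/w1.png

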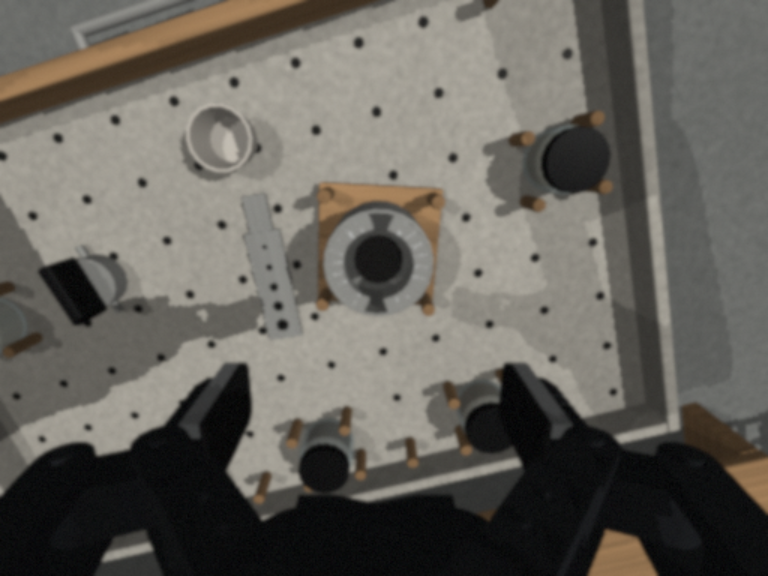

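The wrist view shows the collar centred near (378,259). Its slots run near-vertical, at about (380,220) and (377,303). The lid is at about (85,285). I'll zoom in on the collar for the angle.

```bash
python3 - <<'E'
import cv2
im=cv2.imread("pics/w1raw.png")[120:216,202:302]
cv2.imwrite("pics/w1crop.png",cv2.convertScaleAbs(cv2.resize(im,None,fx=6,fy=6,interpolation=cv2.INTER_CUBIC),alpha=1.3))
E
```

```text
(no output)
```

View pics/w1crop.png

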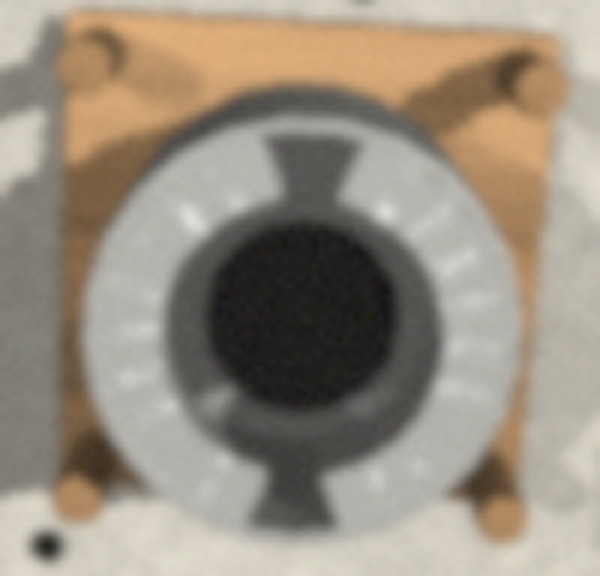

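```bash
python3 - <<'E'
from h import *
import pickle
c,s=pickle.load(open("w1.pkl","rb"))
f=lambda u,v,z=90:on("wrist",(202+(u-2.5)/6,120+(v-2.5)/6),z,c)
a,b=f(313,140),f(292,525); print("slots",a,b,"mid",(a+b)/2,"len",np.linalg.norm(a-b),"yaw",np.degrees(np.arctan2(*(b-a)[1::-1])))
i1,i2=f(268,140),f(360,142); j1,j2=f(250,525),f(336,525);print("edge mids",(i1+i2)/2,(j1+j2)/2)
L,Rr,T,B=f(83,328),f(519,328),f(301,115),f(301,540)
print("collar",(L+Rr)/2,(T+B)/2,np.linalg.norm(L-Rr),np.linalg.norm(T-B))
cs=[f(60+8,15,16),f(556,38,16)];d=cs[1]-cs[0];print("block edge yaw",np.degrees(np.arctan2(d[1],d[0])),np.linalg.norm(d))
# lid bar
cent=np.array(f(301,328)); 
im=cv2.imread("pics/w1raw.png")
g=im[150:230,10:100].max(2); m=(g<35).astype(np.uint8)
n,lab,st,ce=cv2.connectedComponentsWithStats(m); k=1+np.argmax(st[1:,4])
print(st[k],ce[k]+[10,150],on("wrist",ce[k]+[10,150],58,c))
E
```

```text
slots [504.27500701 120.14527765  90.        ] [576.87423127  95.6312767   90.        ] mid [540.57461914 107.88827717  90.        ] len 76.62625924642037 yaw -18.65787230330245
edge mids [504.50522237 120.27686127  90.        ] [576.92838578  95.82368425  90.        ]
collar [538.41658093 108.2566371   90.        ] [539.82579278 107.86712524  90.        ] 84.2384588797811 84.35032223416499
block edge yaw 71.6357768968672 110.26291111101423
[  17   23   43   44 1002] [ 48.59580838 193.90918164] [ 499.4085148  -155.26957872   58.        ]
```

>>> {"method": "carry_out", "body": {"commands": [[[85,-6,-58,10,0,0,-5],[85,-12,-116,30,0,0,-10],[85,-18,-170,50,0,0,-15],[85,-24,-220,65,0,0,-20],[85,-29,-268,80,0,0,-20]]]}}

```text
time: 2.28
tool_pos: [490.3, -157.5, 210.1]
tcp_rot: [-180.0, 0.0, -175.5]
ft_force: [0.6, -0.2, 0.2]
finger_gap: 85.3
```

>>> {"method": "carry_out", "body": {"commands": [[[85,0,0,0,0,0,0],[85,0,0,0,0,0,0]]]}}

```text
time: 2.52
tool_pos: [490.8, -156.2, 210.6]
tcp_rot: [180.0, 0.0, -175.6]
ft_force: [-0.6, 0.8, 0.3]
finger_gap: 85.2
```

```bash
python3 - <<'E'
from h import *
import pickle
c=viewer.calibration("wrist"); s=r.sense(); im=viewer.snapshot("wrist")
pickle.dump((c,s),open("w2.pkl","wb")); cv2.imwrite("pics/w2raw.png",im[:,:,::-1])
u,v=proj("wrist",[[490,-158,50]],c)[0].astype(int); x0,y0=u-75,v-60; print(s["time"],s["tool_pos"],s["tcp_rot"],"crop",x0,y0)
cv2.imwrite("pics/w2.png",cv2.resize(im[max(y0,0):y0+120,x0:x0+150,::-1],None,fx=5,fy=5,interpolation=cv2.INTER_CUBIC))
E
```

```text
2.525 [ 490.83009196 -156.23109374  210.60958285] [ 1.79975948e+02  2.54929315e-02 -1.75637966e+02] crop 174 119
```

View pics/w2.png

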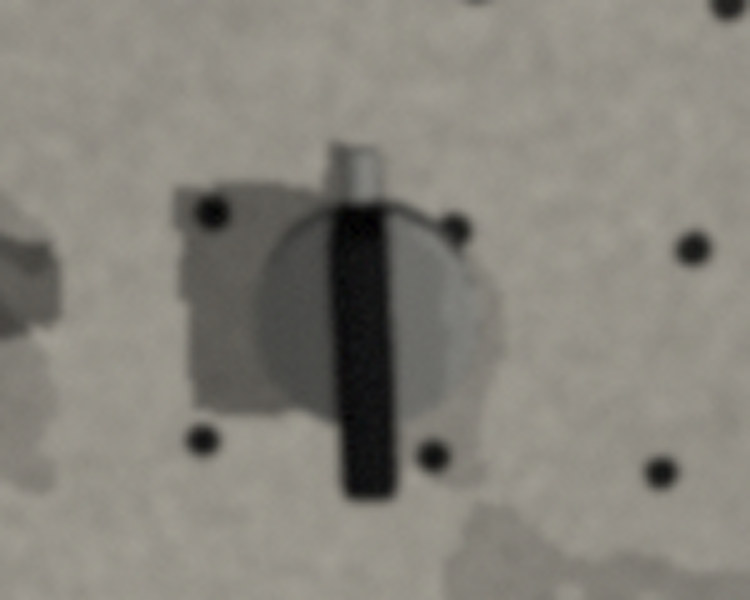

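The close view shows the bar running from about (357,208) to (370,497) in the crop. The plug disc is centred near (363,315), and one pin is at (366,175).

```bash
python3 - <<'E'
from h import *
import pickle
c,s=pickle.load(open("w2.pkl","rb"))
f=lambda u,v,z:on("wrist",(174+(u-2)/5,119+(v-2)/5),z,c)
yaw=lambda a,b:np.degrees(np.arctan2(*(b-a)[1::-1]))
print("disc c",f(363,315,32),"w",np.linalg.norm(f(257,315,32)-f(470,315,32)),"h",np.linalg.norm(f(363,204,32)-f(363,426,32)))
im=cv2.imread("pics/w2raw.png")[119:239,174:324]; m=(im.max(2)<40).astype(np.uint8)
n,lab,st,ce=cv2.connectedComponentsWithStats(m);k=1+np.argmax(st[1:,4]);pts=np.argwhere(lab==k)[:,::-1]
rows=[(pts[pts[:,1]==y][:,0].mean(),y) for y in range(46,98)]
print(st[k])
a,b=(on("wrist",(174+rows[i][0],119+rows[i][1]),69,c) for i in (2,-3))
vx,vy,x0,y0=cv2.fitLine(np.array(rows[2:-2],np.float32),cv2.DIST_L2,0,.01,.01).ravel()
g=lambda y,z:on("wrist",(174+x0+vx/vy*(y-y0),119+y),z,c)
for z in (69,): print(g(41,z),g(99,z),yaw(g(41,z),g(99,z)),np.linalg.norm(g(41,z)-g(99,z)))
print("pin",f(366,175,14))
P=(g(41,69)+g(99,69))/2; print(P)
E
```

```text
disc c [ 497.78935201 -161.19640684   32.        ] w 46.50915715023458 h 50.17030418586023
[ 66  41  12  58 594]
[ 467.16731992 -164.75652509   69.        ] [ 525.20908727 -157.48633029   69.        ] 7.139569911226909 58.49532023781794
pin [ 470.09154993 -162.7513551    14.        ]
[ 496.18820359 -161.12142769   69.        ]
```

```bash
python3 -c "
from h import *
print(shift([496.7,-161.2,57]).round(1))"
```

```text
[ -5.   -5.6 153.9]
```

>>> {"method": "carry_out", "body": {"commands": [[[85,-5.3,-5.5,30,0,0,-2.8],[85,-5.3,-5.5,75,0,0,-2.8],[85,-5.3,-5.5,115,0,0,-2.8],[85,-5.3,-5.5,140,0,0,-2.8],[85,-5.3,-5.5,153.5,0,0,-2.8]]]}}

```text
time: 3.2
tool_pos: [496.3, -160.8, 55.8]
tcp_rot: [180.0, -0.1, -172.7]
ft_force: [0.2, 0.8, 0.5]
finger_gap: 84.8
```

>>> {"method": "carry_out", "body": {"commands": [[[50,0,0,0,0,0,0],[20,0,0,0,0,0,0],[4,0,0,0,0,0,0],[4,0,0,0,0,0,0],[4,0,0,0,0,0,0]]], "grip_force": 60}}

```text
time: 3.82
tool_pos: [497.1, -163.0, 57.8]
tcp_rot: [-180.0, 0.1, -172.9]
ft_force: [-1.2, 0.9, 5.5]
finger_gap: 11.0
```

>>> {"method": "carry_out", "body": {"commands": [[[4,0,0,0,0,0,0],[4,0,0,0,0,0,0],[4,0,0,0,0,0,0]]]}}

```text
time: 4.2
tool_pos: [497.0, -163.0, 57.7]
tcp_rot: [-180.0, 0.1, -172.9]
ft_force: [-0.4, 0.4, 5.9]
finger_gap: 10.9
```

>>> {"method": "carry_out", "body": {"commands": [[[4,0,0,-10,0,0,0],[4,0,0,-40,0,0,0],[4,0,0,-80,0,0,0],[4,0,0,-120,0,0,0],[4,0,0,-150,0,0,0]]]}}

```text
time: 4.82
tool_pos: [496.4, -162.7, 208.9]
tcp_rot: [-180.0, 0.1, -172.9]
ft_force: [0.3, -0.2, -2.7]
finger_gap: 11.1
```

>>> {"method": "carry_out", "body": {"commands": [[[4,0,0,0,0,0,0],[4,0,0,0,0,0,0]]]}}

```text
time: 5.08
tool_pos: [495.6, -162.4, 205.5]
tcp_rot: [179.9, -0.1, -172.9]
ft_force: [-1.0, -0.4, -1.4]
finger_gap: 10.9
```

```bash
python3 - <<'E'
from h import *
import pickle
c=viewer.calibration("wrist"); s=r.sense(); im=viewer.snapshot("wrist")
pickle.dump((c,s),open("w3.pkl","wb")); cv2.imwrite("pics/w3raw.png",im[:,:,::-1])
t,q=pose(); print(s["time"],s["tool_pos"],s["tcp_rot"],s["ft_force"],s["finger_gap"],proj("wrist",[t,t+q.apply([36,0,40]),t+q.apply([-36,0,40])],c))
cv2.imwrite("pics/w3.png",cv2.resize(im[:,:,::-1],None,fx=1.5,fy=1.5))
print(shift([539.5,108,200]).round(1))
E
```

```text
5.075 [ 495.62946915 -162.35404286  205.49718359] [ 1.79949757e+02 -9.26708544e-02 -1.72890895e+02] [-0.9674767  -0.38135739 -1.40394499] 10.885413480174345 [[253.2481193  262.24164864]
 [252.76752344 171.80044141]
 [252.46167265 278.41205745]]
[-77.3 262.7   5.1]
```

View pics/w3.png

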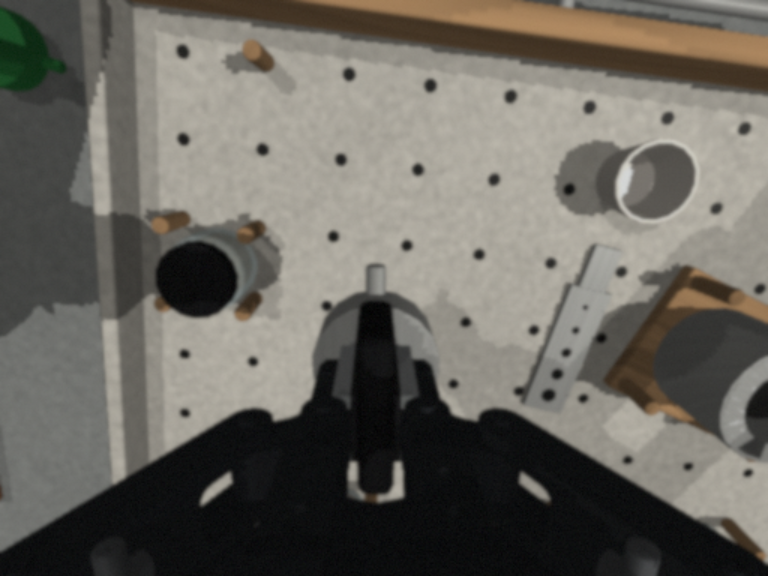

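The lid hangs level in the jaws. Its pin tip is at (376,266) and the plug's edges are at about 313 and 440. I'll check its offset along the bar.

```bash
python3 - <<'E'
from h import *
import pickle
c,s=pickle.load(open("w3.pkl","rb")); t=s["tool_pos"];q=R.from_euler("xyz",s["tcp_rot"],degrees=True)
# pin tip top edge 39.7 below TCP; front rim of plug top (25.7 below), near (376,291); bar front top edge (x=28,z=-11.3)
for nm,P in [("pin tip top",[36,0,39.7]),("plug rim front",[25,0,25.7]),("plug L",[0,-25,25.7]),("plug R",[0,25,25.7]),("bar +end top",[28,0,-11.3]),("bar -end top",[-28,0,-11.3])]:
    print(nm,(proj("wrist",t+q.apply(P),c)[0]*1.5).round(1))
E
```

```text
pin tip top [378.7 259. ]
plug rim front [378.9 297.1]
plug L [313.3 359.3]
plug R [444.2 359.3]
bar +end top [380.  328.3]
bar -end top [379.4 491.6]
```

>>> {"method": "carry_out", "body": {"commands": [[[4,-15,50,0,0,0,5],[4,-30,102,2,0,0,10],[4,-46,155,3,0,0,15],[4,-61,208,5,0,0,20],[4,-77,262,5,0,0,25.6]]]}}

```text
time: 5.75
tool_pos: [539.1, 108.5, 199.4]
tcp_rot: [-179.9, -0.2, 161.3]
ft_force: [0.1, 0.3, -1.0]
finger_gap: 10.9
```

>>> {"method": "carry_out", "body": {"commands": [[[4,0,0,10,0,0,0],[4,0,0,25,0,0,0],[4,0,0,40,0,0,0],[4,0,0,40,0,0,0],[4,0,0,40,0,0,0]]]}}

```text
time: 6.38
tool_pos: [540.4, 106.1, 161.9]
tcp_rot: [-180.0, -0.0, 161.4]
ft_force: [0.1, 0.2, -1.3]
finger_gap: 11.1
```

```bash
python3 - <<'E'
from h import *
import pickle
c=viewer.calibration("wrist"); s=r.sense(); im=viewer.snapshot("wrist"); sc=viewer.snapshot("scene")
pickle.dump((c,s),open("w4.pkl","wb")); cv2.imwrite("pics/w4raw.png",im[:,:,::-1])
print(s["time"],s["tool_pos"],s["tcp_rot"],s["ft_force"],s["finger_gap"],s["joint_pos"])
a=cv2.resize(im[120:320,160:350,::-1],None,fx=3,fy=3,interpolation=cv2.INTER_CUBIC)
u,v=proj("scene",[[539,108,100]])[0].astype(int); print(u,v)
b=cv2.resize(sc[v-50:v+50,u-30:u+30,::-1],(360,600),interpolation=cv2.INTER_CUBIC); cv2.imwrite("pics/s4raw.png",sc[:,:,::-1])
cv2.imwrite("pics/w4.png",np.hstack([a,b[:,:230]]))
E
```

```text
6.375 [540.42875656 106.10185271 161.8789798 ] [-1.79997760e+02 -7.20515486e-04  1.61445964e+02] [ 0.10025201  0.17319955 -1.29187814] 11.108511024548186 [ 5.77445209e+00  3.27429895e+00  9.91171097e+01 -1.78560170e-03
  7.76101706e+01 -6.56711287e+01]
291 245
```

View pics/w4.png

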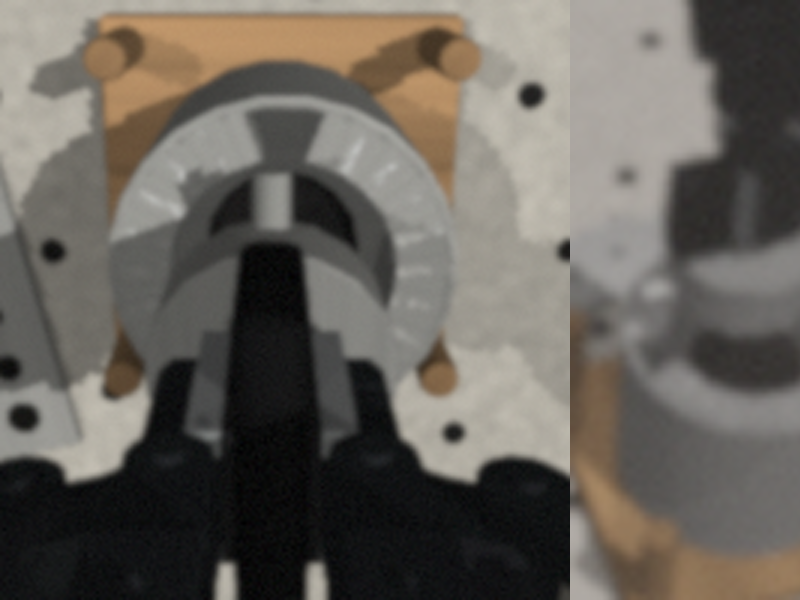

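The pin tip is at (272,175) in the crop. The slot mouth's outer corners are at (247,110) and (323,110), and the collar's edges are at x 110 and 452. The lid therefore sits a little left of the slot line. I'll work that out in tool axes.

```bash
python3 - <<'E'
from h import *
import pickle
c,s=pickle.load(open("w4.pkl","rb")); t=s["tool_pos"];q=R.from_euler("xyz",s["tcp_rot"],degrees=True)
print(r.sense()["tool_pos"])
f=lambda u,v,z:q.inv().apply(on("wrist",(160+(u-1)/3,120+(v-1)/3),z,c)-t).round(1)
zt=t[2]
print("pin tip top",f(272,174,zt-39.7), "pin mid y", f(272,205,zt-39.7))
print("bar end y low",f(272,247,zt-25.7))
print("plug L/R",f(152,300,zt-28),f(391,300,zt-28))
print("slot outer L/R",f(247,112,90),f(323,112,90),"inner",f(263,163,90),f(308,163,90))
print("collar L/R",f(110,250,90),f(453,250,90),"collar top",f(281,95,90))
print("block top corners",f(102,16,16+8),f(462,16,16+8))
pg=[f(105,58,58),f(461,58,58),f(122,380,58),f(438,378,58)]; print("pegs",pg, np.mean(pg,0))
E
```

```text
[540.88385528 106.47138535 162.60299299]
pin tip top [32.4 -0.8 39.7] pin mid y [26.1 -0.8 39.7]
bar end y low [22.2 -0.8 25.7]
plug L/R [ 10.8 -23.6  28. ] [10.8 21.8 28. ]
slot outer L/R [39.  -6.5 71.9] [39.  10.9 71.9] inner [27.  -2.9 71.9] [27.   7.6 71.9]
collar L/R [  5.5 -39.8  71.9] [ 5.5 42.7 71.9] collar top [42.9  1.2 71.9]
block top corners [ 56.  -51.3 137.9] [ 56.   55.6 137.9]
pegs [array([ 47.5, -44.5, 103.9]), array([ 47.5,  48.7, 103.9]), array([-46.1, -44.8, 103.9]), array([-45.4,  48. , 103.9])] [  0.875   1.85  103.9  ]
```

>>> {"method": "carry_out", "body": {"commands": [[[4,5,2.7,5,0,0,0],[4,5,2.7,12,0,0,0],[4,5,2.7,15,0,0,0],[4,5,2.7,15,0,0,0]]]}}

```text
time: 6.98
tool_pos: [536.1, 111.0, 146.2]
tcp_rot: [-180.0, -0.0, 161.5]
ft_force: [0.8, 0.3, -2.5]
finger_gap: 11.1
```

```bash
python3 - <<'E'
from h import *
import pickle
c=viewer.calibration("wrist"); s=r.sense(); im=viewer.snapshot("wrist"); sc=viewer.snapshot("scene")
pickle.dump((c,s),open("w5.pkl","wb")); cv2.imwrite("pics/w5raw.png",im[:,:,::-1])
print(s["time"],s["tool_pos"],s["tcp_rot"],s["ft_force"],s["finger_gap"])
a=cv2.resize(im[120:270,180:325,::-1],None,fx=4,fy=4,interpolation=cv2.INTER_CUBIC)[:, :440]
cv2.imwrite("pics/s5raw.png",sc[:,:,::-1])
b=cv2.resize(sc[195:295,261:321,::-1],(360,600),interpolation=cv2.INTER_CUBIC)
cv2.imwrite("pics/w5.png",np.hstack([a,b]))
E
```

```text
6.975 [536.1124532  111.03064212 146.24788713] [-1.79975626e+02 -4.59283296e-02  1.61519120e+02] [ 0.84783925  0.30006846 -2.49685319] 11.058170760773683
```

View pics/w5.png

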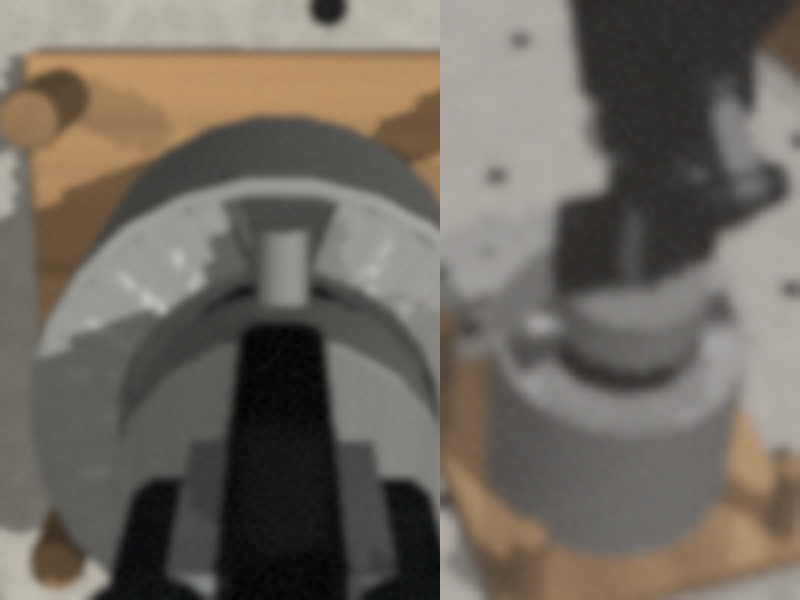

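The pin tip at (285,232) now lies centred in the slot, whose mid-line is at about x = 284. In the scene view the plug stands over the mouth. I'll check the radial direction.

```bash
python3 - <<'E'
from h import *
import pickle
c,s=pickle.load(open("w5.pkl","rb")); t=s["tool_pos"];q=R.from_euler("xyz",s["tcp_rot"],degrees=True)
f=lambda u,v,z:q.inv().apply(on("wrist",(180+(u-1.5)/4,120+(v-1.5)/4),z,c)-t).round(1)
zt=t[2]
print("pin tip (36)",f(285,231,zt-47.7),"bar end(28)",f(285,326,zt-25.7))
print("slot outer (40)",f(283,200,90),"collar front(~42.5)",f(283,179,90),"L at",f(33,400,90),"slotL/R",f(228,204,90),f(338,204,90), f(250,265,90),f(318,265,90))
# scene camera: plug lower edges and collar edges, crop 6x at (261,195), panel offset 440
g=lambda u,v,z:on("scene",(261+(u-440)/6,195+v/6),z).round(1)
print("scene plug L/R",g(556,330,zt-40),g(705,310,zt-40),"collar L/R",g(488,345,90),g(746,345,90))
print("collar front",g(625,437,90),"plug front bottom",g(632,380,zt-49.7), "slot",g(535,345,90))
E
```

```text
pin tip (36) [30.6 -0.5 47.7] bar end(28) [22.7 -0.5 25.7]
slot outer (40) [33.6 -0.8 56.3] collar front(~42.5) [37.  -0.8 56.3] L at [ -0.9 -43.   56.3] slotL/R [32.9 -9.6 56.3] [32.9  8.  56.3] [22.8 -6.1 56.3] [22.8  4.9 56.3]
scene plug L/R [568.1 108.  106.2] [522.8 129.7 106.2] collar L/R [581.4  90.1  90. ] [511.4 139.7  90. ]
collar front [568.4 145.3  90. ] plug front bottom [555.5 132.6  96.5] slot [568.7  99.1  90. ]
```

>>> {"method": "carry_out", "body": {"commands": [[[4,-0.5,0,3,0,0,0],[4,-0.5,0,6,0,0,0],[4,-0.5,0,8,0,0,0],[4,-0.5,0,10,0,0,0],[4,-0.5,0,10,0,0,0]]]}}

```text
time: 7.7
tool_pos: [536.8, 110.9, 136.5]
tcp_rot: [-180.0, -0.0, 161.5]
ft_force: [-0.5, -0.4, -1.5]
finger_gap: 11.3
```

>>> {"method": "carry_out", "body": {"commands": [[[4,0,0,1,0,0,0],[4,0,0,2,0,0,0],[4,0,0,3,0,0,0],[4,0,0,4,0,0,0],[4,0,0,4,0,0,0]]]}}

```text
time: 8.32
tool_pos: [536.8, 110.9, 132.6]
tcp_rot: [-180.0, -0.0, 161.5]
ft_force: [0.2, 0.0, -2.1]
finger_gap: 11.1
```

>>> {"method": "carry_out", "body": {"commands": [[[4,0,0,1,0,0,0],[4,0,0,2,0,0,0],[4,0,0,3,0,0,0],[4,0,0,4,0,0,0],[4,0,0,4,0,0,0]]]}}

```text
time: 8.95
tool_pos: [536.8, 110.9, 128.7]
tcp_rot: [-180.0, -0.0, 161.5]
ft_force: [-1.1, 0.4, -2.7]
finger_gap: 10.8
```

>>> {"method": "carry_out", "body": {"commands": [[[4,0,0,1,0,0,0],[4,0,0,2,0,0,0],[4,0,0,3,0,0,0],[4,0,0,3,0,0,0]]]}}

```text
time: 9.45
tool_pos: [536.8, 110.9, 125.6]
tcp_rot: [-180.0, -0.0, 161.5]
ft_force: [-0.0, 0.5, -2.6]
finger_gap: 11.0
```

>>> {"method": "carry_out", "body": {"commands": [[[4,0,0,0.7,0,0,0],[4,0,0,1.5,0,0,0],[4,0,0,1.5,0,0,0]]]}}

```text
time: 9.82
tool_pos: [536.9, 110.9, 124.2]
tcp_rot: [-180.0, -0.0, 161.5]
ft_force: [0.3, -1.0, -1.9]
finger_gap: 11.1
```

>>> {"method": "carry_out", "body": {"commands": [[[4,0,0,0.5,0,0,0],[4,0,0,1,0,0,0],[4,0,0,1,0,0,0]]]}}

```text
time: 10.2
tool_pos: [537.0, 110.9, 123.4]
tcp_rot: [180.0, 0.0, 161.5]
ft_force: [-0.9, 0.5, -1.2]
finger_gap: 11.0
```

>>> {"method": "carry_out", "body": {"commands": [[[4,0,0,0.4,0,0,0],[4,0,0,0.8,0,0,0],[4,0,0,0.8,0,0,0]]]}}

```text
time: 10.58
tool_pos: [537.0, 110.9, 122.8]
tcp_rot: [180.0, 0.0, 161.5]
ft_force: [-1.9, -0.2, 4.4]
finger_gap: 11.2
```

>>> {"method": "carry_out", "body": {"commands": [[[4,0,0,0.4,0,0,0],[4,0,0,0.8,0,0,0],[4,0,0,0.8,0,0,0]]]}}

```text
time: 10.95
tool_pos: [537.0, 110.9, 122.3]
tcp_rot: [180.0, 0.0, 161.5]
ft_force: [-4.5, 0.3, 6.6]
finger_gap: 11.4
```

```bash
python3 - <<'E'
from h import *
c=viewer.calibration("wrist"); s=r.sense(); im=viewer.snapshot("wrist"); sc=viewer.snapshot("scene"); print(s["time"],s["ft_force"])
a=cv2.resize(im[120:270,180:325,::-1],None,fx=4,fy=4,interpolation=cv2.INTER_CUBIC)[:, :440]
b=cv2.resize(sc[195:295,261:321,::-1],(360,600),interpolation=cv2.INTER_CUBIC)
cv2.imwrite("pics/w6.png",np.hstack([a,b]))
E
```

```text
10.95 [-4.54599576  0.25790577  6.58295578]
```

View pics/w6.png

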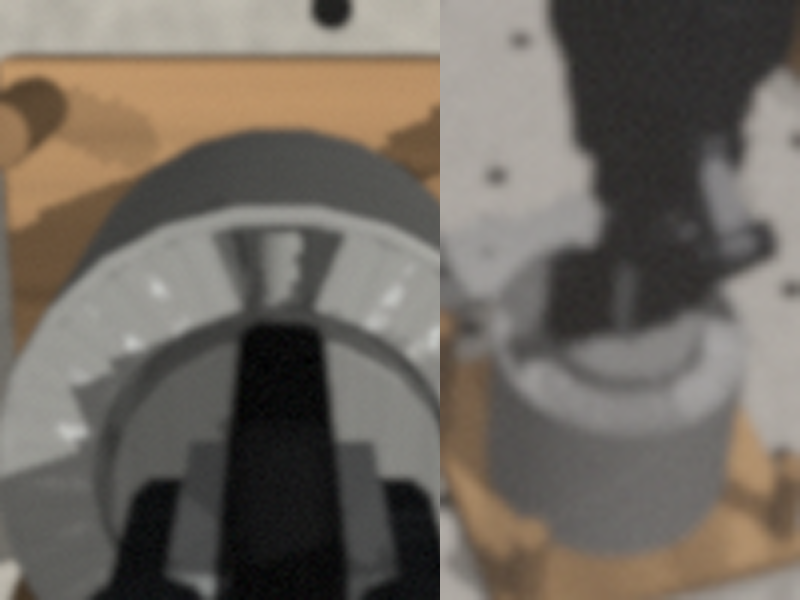

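The pin sits inside the slot at (286,265) and the plug is in the mouth, resting on the plate. I'll ease the press, then start turning about the lid's own axis.

>>> {"method": "carry_out", "body": {"commands": [[[4,0.4,0,-0.3,0,0,0],[4,0.4,0,-0.6,0,0,0],[4,0.4,0,-0.6,0,0,0]]]}}

```text
time: 11.42
tool_pos: [537.0, 110.9, 122.6]
tcp_rot: [180.0, 0.1, 161.5]
ft_force: [-1.2, -0.7, 3.9]
finger_gap: 10.9
```

```bash
python3 -c "
from h import *
s=r.sense();print(s['time'],s['tool_pos'],s['ft_force'],s['wrist_torque'])"
```

```text
11.425 [536.97053152 110.92392798 122.63718052] [-1.19803467 -0.73138299  3.89757528] [-0.18530728  0.1144688   0.01363547]
```

>>> {"method": "carry_out", "body": {"commands": [[[4,-0.1,0.3,-0.2,0,0,4],[4,-0.2,0.6,-0.2,0,0,8],[4,-0.3,0.9,-0.2,0,0,12],[4,-0.45,1.2,-0.2,0,0,16],[4,-0.45,1.2,-0.2,0,0,16]]]}}

```text
time: 12.05
tool_pos: [537.8, 112.1, 122.7]
tcp_rot: [180.0, 0.0, 145.5]
ft_force: [0.7, 0.1, 3.2]
finger_gap: 10.8
```

```bash
python3 -c "
from h import *
s=r.sense();t,q=pose();print(s['time'],s['tool_pos'],s['tcp_rot'],s['ft_force'],q.inv().apply(s['ft_force']),s['wrist_torque'])"
```

```text
12.05 [537.76596147 112.06002592 122.73084015] [1.79963157e+02 4.13137921e-02 1.45534845e+02] [0.6508936  0.05793162 3.22307735] [-0.50618269  0.41817904 -3.22244496] [-0.10327252 -0.0119607  -0.02463092]
```

>>> {"method": "carry_out", "body": {"commands": [[[4,-0.1,0.3,0,0,0,4],[4,-0.2,0.6,0,0,0,8],[4,-0.2,0.6,0,0,0,8]]]}}

```text
time: 12.42
tool_pos: [538.1, 112.4, 122.7]
tcp_rot: [180.0, 0.0, 137.6]
ft_force: [0.7, -0.2, 4.7]
finger_gap: 11.2
```

>>> {"method": "carry_out", "body": {"commands": [[[4,-0.1,0.3,0,0,0,3],[4,-0.15,0.45,0,0,0,6],[4,-0.15,0.45,0,0,0,6]]]}}

```text
time: 12.8
tool_pos: [538.5, 112.7, 122.7]
tcp_rot: [180.0, 0.0, 131.7]
ft_force: [0.9, 0.8, 4.0]
finger_gap: 11.2
```

```bash
python3 -c "
from h import *
s=r.sense();t,q=pose();print(s['time'],s['tool_pos'],s['tcp_rot'],s['ft_force'],q.inv().apply(s['ft_force']),s['wrist_torque'])"
```

```text
12.8 [538.49637984 112.66032954 122.69147859] [1.79972170e+02 1.57277772e-02 1.31653924e+02] [0.86995188 0.84688568 4.02449022] [ 0.05346944  1.21482454 -4.02391545] [-0.08353563 -0.02277128 -0.03400256]
```

>>> {"method": "carry_out", "body": {"commands": [[[4,-0.07,0.2,0,0,0,2.5],[4,-0.13,0.4,0,0,0,5],[4,-0.13,0.4,0,0,0,5]]]}}

```text
time: 13.18
tool_pos: [538.6, 112.8, 122.5]
tcp_rot: [-180.0, -0.0, 126.7]
ft_force: [-0.7, -0.4, 4.0]
finger_gap: 11.4
```

>>> {"method": "carry_out", "body": {"commands": [[[4,-0.07,0.2,0,0,0,2.5],[4,-0.13,0.4,0,0,0,5],[4,-0.13,0.4,0,0,0,5]]]}}

```text
time: 13.55
tool_pos: [538.6, 112.7, 122.1]
tcp_rot: [-179.9, -0.0, 121.6]
ft_force: [-1.5, -1.8, 2.7]
finger_gap: 11.1
```

>>> {"method": "carry_out", "body": {"commands": [[[4,-0.05,0.15,0,0,0,2],[4,-0.05,0.15,0,0,0,2],[4,-0.05,0.15,0,0,0,2]]]}}

```text
time: 13.92
tool_pos: [538.7, 112.8, 121.9]
tcp_rot: [-179.9, -0.0, 119.5]
ft_force: [-2.5, -1.4, -0.4]
finger_gap: 10.9
```

```bash
python3 -c "
from h import *
s=r.sense();t,q=pose();print(s['time'],s['tool_pos'],s['tcp_rot'],s['ft_force'],q.inv().apply(s['ft_force']),s['wrist_torque'])"
```

```text
13.925 [538.67114298 112.83102723 121.93266117] [-1.79927085e+02 -2.26214650e-02  1.19545942e+02] [-2.45713241 -1.4380225  -0.37511155] [-0.03950665 -2.84624817  0.37871844] [-0.39189381  0.43065108  0.11493355]
```

>>> {"method": "carry_out", "body": {"commands": [[[4,0,0.1,0.1,0,0,1],[4,0,0.1,0.1,0,0,1],[4,0,0.1,0.1,0,0,1]]]}}

```text
time: 14.3
tool_pos: [538.8, 112.9, 121.9]
tcp_rot: [-179.9, -0.0, 118.5]
ft_force: [-3.2, -2.8, -3.5]
finger_gap: 11.2
```

```bash
python3 -c "
from h import *
s=r.sense();t,q=pose();print(s['time'],s['tool_pos'],s['tcp_rot'],s['ft_force'],q.inv().apply(s['ft_force']),s['wrist_torque'])"
```

```text
14.3 [538.77438881 112.8956661  121.89241532] [-1.79931074e+02 -2.08215266e-02  1.18521664e+02] [-3.21279355 -2.80930909 -3.46838997] [-0.93554219 -4.16012291  3.47305732] [-0.51265256  0.53748161  0.23181125]
```

>>> {"method": "carry_out", "body": {"commands": [[[20,0,0,0,0,0,0],[40,0,0,0,0,0,0],[60,0,0,0,0,0,0],[60,0,0,0,0,0,0]]]}}

```text
time: 14.8
tool_pos: [539.6, 113.1, 122.7]
tcp_rot: [180.0, 0.0, 118.5]
ft_force: [-0.4, 0.4, 0.2]
finger_gap: 59.9
```

>>> {"method": "carry_out", "body": {"commands": [[[60,0,0,-10,0,0,0],[60,0,0,-40,0,0,0],[60,0,0,-80,0,0,0],[60,0,0,-120,0,0,0],[60,0,0,-120,0,0,0]]]}}

```text
time: 15.42
tool_pos: [541.7, 113.3, 247.9]
tcp_rot: [179.5, 0.2, 118.5]
ft_force: [0.5, -0.0, -0.1]
finger_gap: 59.7
```

```bash
python3 - <<'E'
from h import *
c=viewer.calibration("wrist"); s=r.sense(); im=viewer.snapshot("wrist"); sc=viewer.snapshot("scene"); print(s["time"],s["ft_force"],s["tool_pos"],s["tcp_rot"])
u,v=proj("wrist",[[539.5,108,90]],c)[0].astype(int); x0,y0=u-55,v-75; print(x0,y0)
import pickle; pickle.dump((c,s,x0,y0),open("w7.pkl","wb")); cv2.imwrite("pics/w7raw.png",im[:,:,::-1])
a=cv2.resize(im[y0:y0+150,x0:x0+110,::-1],None,fx=4,fy=4,interpolation=cv2.INTER_CUBIC)
b=cv2.resize(sc[195:295,261:321,::-1],(360,600),interpolation=cv2.INTER_CUBIC)
cv2.imwrite("pics/w7.png",np.hstack([a,b]))
E
```

```text
15.425 [ 0.54238176 -0.04306697 -0.08878748] [541.70978551 113.31800829 247.89526048] [179.54150898   0.18502175 118.51334542]
189 107
```

View pics/w7.png

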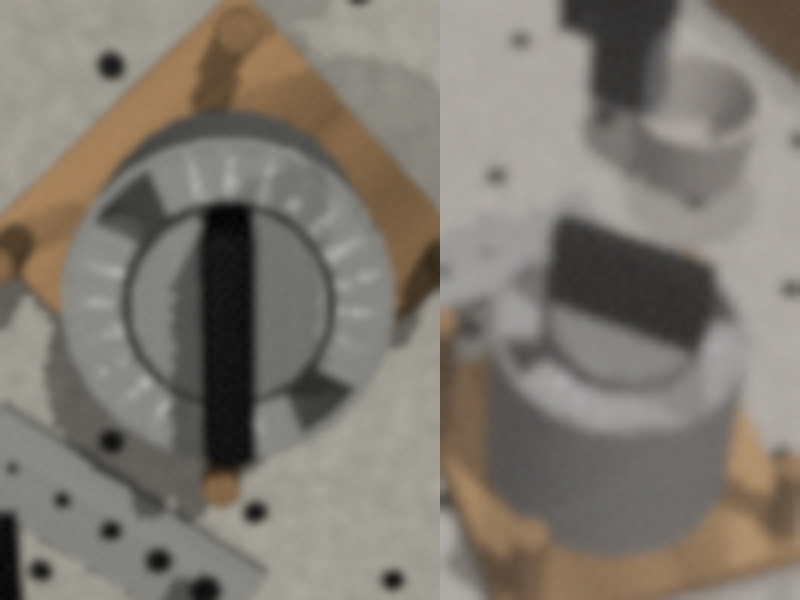

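```bash
python3 -c "
from h import *
print(r.hand_in(), r.sense()['time'])"
```

```text
the job is handed in; nothing more can be done
the job is handed in; nothing more can be done
```

The lid is in the canister, turned clockwise about 43° and let go; I handed the job in at about 15.5 s of the 53 s allowed. I estimate the ramps load the pins with about 10.5 N, inside the 6–18 N target, but I could not measure that load directly.

- **Fitting:** I gripped the bar across its thickness and lined the pins up with the slots using the wrist camera. I lowered the lid until it met the plate, with never more than about 9 N of press.
- **Turning:** I turned it about the lid's own axis. The ramps met the pins at about 36°. The hand's press then faded and became a slight pull (a vertical reading of -3.5 N, of which roughly 2.3 N is the lid's weight).
- **Load estimate:** The lid ended about 1.3 mm below where it would rest free, which gives the 10.5 N. The angle turned past first contact gives about 1.5 mm, which agrees roughly. The twisting moment at the wrist reached 0.23 N m, which could mean up to about 17 N depending on the friction.
- **Final picture:** The lid sits level in the mouth with its bar about 45° from the slots, so it did not spring back on release. The gripper was about 120 mm clear and reading no force. The cup and stripper look undisturbed. I did not take another picture of the jars, but the arm met no unexpected contact force.

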